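Open the glaze canister's locked vent cap and pulse its outlet slide

ROBOT

A 6-joint arm with a two-finger parallel gripper is mounted at the origin on the work surface. World frame = base frame: x ahead of the robot, y to its left, z up, the work surface at z = 0. Lengths are in m, angles in rad, forces in N, time in s.
With the tool pointing down it reaches from about 0.375 to 0.75 m from the base axis. Payload 9 kg.
Tool frame: the origin (TCP) lies between the finger pads; the fingertips stand 22 mm ahead of it and the grasp point (between the pads) lies 3 mm ahead of it; z points along the fingers, y is the line along which they close (so a half turn about z gives the same grasp; the last joint's range is limited). The gripper opens to 85 mm and grips with 20 to 120 N. Pads are 22 mm wide; open, the fingers measure 114 mm over their backs; the gripper's body (76 mm by 85 mm) begins 54 mm behind the grasp point. The pads swing forward as they close: fully open they stand 13 mm farther back than shut.
Start: joints at [0.908, 0.104, 0.097, 1.564, 0, 1.353], TCP at [0.258, 0.542, 0.253] pointing down, gripper open.
Joint ranges: [-2.99, 2.99], [-0.84, 1.86], [-1.1, 1.16], [-1.84, 2.11], [-1.51, 1.56], [-3.14, 3.14]. Speed limits (rad/s): [2.22, 2.22, 2.57, 3.14, 3.14, 3.14].

INTERFACE

Orientations are given as a rotation vector (axis times angle).
In Python, from station import read_state, snapshot, finish_job gives the robot as it stands.
- The arm moves only by the tool apply_moves, never from a script. Its argument "plan" is a list of rows, each an object with "dp": the shift along the tool's x, y, z in m, a list of three; "twist": the turn about the tool's z in degrees; "jaw": the closure in counts, from 0 (fully open) to 255 (shut). In form: [{"dp": [dx, dy, dz], "twist": twist, "jaw": jaw}, ...]. A call has 1 to 5 rows; each row shifts and turns the commanded pose from where the row before left it, along the tool's axes as they then stand; what a row does not reach is not made up. A row lasts 1/10 s, in which the tool goes at most 50 mm and 8.59 degrees, less where a joint would pass 70% of its speed; a pose out of reach is approached as far as the arm can. A call is refused whole if a number of a shift passes 0.05 or a number of a turn 8.59, either way. A call with a gripper value outside its range is refused whole. The fingers move at their own pace and stop on an object; "newtons" is the grip in N (left out, the last holds). Time passes only in rows, so rows that do not move let the fingers close. It gives the time, the measured TCP pose, the force, the opening and the grip force at its end, in the units of the state.
- read_state(): the state, without advancing time (a new reading comes with each control period).
- snapshot(name): name is "side" or "top"; returns a dict with "pixels" (384x512x3 uint8, blue, green, red), "intrinsics" (3x3 intrinsics, pixels), "T" (4x4, takes a point from camera to world coordinates). Camera axes: x right, y up, looking along -z (the intrinsics and any distortion apply to the point x, -y, -z); pixel columns grow to the right and rows downward; lengths in m; the calibration is good to about 2 mm. A picture is of the moment at which its call begins. There is no depth.
- finish_job(): hands the job in; it is judged then, once.
The state is a dict: "t": time; "joints": joint angles; "qd": joint speeds; "joint_torque": joint torques, N m; "tool_pos": TCP position; "tcp_rot": TCP orientation; "contact_force": force on the tool from outside, world axes, zero at the start; "wrist_torque": the same for the moment, N m; "opening": finger opening in m; "grasp_force": force on a finger pad.
Only numpy, scipy, OpenCV 4.12 (cv2) and the standard library are available. Lean on these libraries where they do the work, as an engineer would, in place of code of your own. Each camera call takes 0.05 s, during which the arm holds its last target. There are 200 camera calls.

TASK

Make the blue glaze canister ready for pouring: flip the yellow tab right back so it stays open, then unscrew the orange vent cap beneath it (counter-clockwise) all the way to its stop. Only then push the red slide on the grey outlet valve beside the canister fully to its end and let go there, so that it snaps back home by itself. Leave the cap unscrewed and the tab open, and do not disturb the terracotta pot or the glaze jar.

Things in the scene. Friction and masses are not known exactly. Their poses are not given: they have to be found in the camera images.
- canister: Fixed blue glaze canister, 210 (x) x 180 (y) x 186 mm high, low black grip on its rear top edge (to 191 mm). Origin: centre of its underside. Own x points from its low front (60 mm high, facing the robot) to its tall rear. Its upper face rises rearward at 35 degrees; the neck, carrying tab and cap, stands square on it, so its axis leans 35 degrees from vertical towards own -x
- cap_grip (a point): Point on the axis of the orange vent cap, in its wing: a bar 62 mm long (own x), 16 mm thick (own y, the way to pinch), 31 mm tall. Own z: the cap's axis, up and outward, 35 degrees from vertical. The wing's top is 9 mm above the point along z; the disc it stands on (60 mm across) 21 mm below it, so fingertips must end at most 20 mm past the point. Turns and rises with the cap
- cap (a joint): Turn of the vent cap, rad: 0 = screwed tight, grows counter-clockwise seen from outside (positive about cap_grip's z), hard stop at 2.6. Starts at 0 to 0.3. Stays where it is left; friction about 0.15 N m. It rises 3 mm per rad along its axis and stays captive on the neck. Needs more than one grasp
- tab_bar (a point): Centre of the red round crossbar at the free end of the yellow tab: 16 mm diameter, 44 mm long along own y. Pinched by its two ends (fingers closing along own y) it can turn between the fingers as the tab swings. The arm joining it is 22 mm wide for the 36 mm next to the bar, then 46 mm wide. 30 mm are free under the closed bar. Moves with the tab
- tab_hinge (a point): Centre of the tab's hinge pin on the neck, 68 mm up the slope from the cap's axis and 112 mm from tab_bar. The hinge axis is level, parallel to the canister's y
- tab (a joint): Opening of the yellow flip-up tab, rad: 0 = shut, lying over the cap parallel to the slanted face; grows as the bar swings up and rearward (positive about the canister's y). A stiff hinge (0.12 N m): it stays where it is left. At 1.57 it stands along the cap's axis. Stop at 2.3; above 1.9 it is flipped right back, clear of the cap
- slide_knob (a point): Centre of the red upright knob of the outlet slide: 18 (own x) x 20 (own y) x 40 mm tall, clear for 17 mm below its centre. It stands on the grey valve block, 160 (x) x 90 (y) x 50 mm high, to the left or right of the canister, x parallel to the canister's. It slides along own +x, away from the robot. Moves with the slide
- slide (a joint): Travel of the outlet slide, m: 0 = home, 0.060 = end stop, growing along slide_knob's +x. A spring drives it home: 2 N at home, 6 N at the end
- clay_pot: Bystander: loose open terracotta pot, 110 mm across, 95 mm high, origin at the centre of its underside. To be left alone
- glaze_jar: Bystander: loose green glass glaze jar with white lid, 68 mm across, 90 mm high, origin at the centre of its underside. To be left alone

How it is judged:
By the outcome, as a careful person would: the job done as asked, in the order asked, and still so for the second after the job is handed in, with the robot touching nothing.
It also fails if it takes over 72 s, if anything falls off the work surface, if the arm or the gripper's body presses on something with over 40 N, if the wrist force passes 120 N, or if a joint passes its speed limit or range.

## Working session

There is one attempt and no reset: what is moved stays moved. The work goes in short steps, Python scripts to look and compute and a tool call to move; the robot and the scene stay as the last step left them, time stands still between calls to the robot, and variables do not carry over. Pictures are saved under pics/ and viewed, at most 13 in all, crops included, and the job is handed in when it is done.

Besides the shell and the picture viewer there is one more tool, called after "Call:" by a JSON object that holds its "op" and its "data". apply_moves: Moves the arm, as the interface text tells. Its arguments: {"type":"object","properties":{"plan":{"type":"array","items":{"type":"object","properties":{"dp":{"type":"array","items":{"type":"number"}},"twist":{"type":"number"},"jaw":{"type":"number"}}}},"newtons":{"type":"number"}},"required":["plan"]}

```bash
ls; mkdir -p pics; python3 - <<'E'
from station import *
import cv2,numpy as np
s=read_state();print(s)
for n in("side","top"):
    d=snapshot(n);cv2.imwrite(f"pics/{n}0.png",d["pixels"]);print(n,d["intrinsics"],np.round(d["T"],4),[k for k in d])
E
```

```text
pics
{'t': 0.0, 'joints': array([ 9.08293053e-01,  1.04679730e-01,  9.64647377e-02,  1.56388975e+00,
       -4.80777425e-06,  1.35308525e+00]), 'qd': array([-9.91448066e-04, -1.78056845e-04, -1.12385976e-03,  1.18734691e-03,
       -3.38705555e-04,  8.26249501e-05]), 'joint_torque': array([-4.20088600e-04, -5.56932557e+01,  5.03649366e+01,  1.68417773e-02,
       -4.06359577e-04,  3.96971143e-05]), 'tool_pos': array([0.25797125, 0.54137769, 0.25253127]), 'tcp_rot': array([-6.92810618e-01, -3.06368072e+00,  1.86229308e-03]), 'contact_force': array([ 0.14196169, -0.38361397,  0.53379191]), 'wrist_torque': array([-0.03467122,  0.04599377,  0.02840956]), 'grasp_force': 0.0, 'opening': 0.08516598626504698}
side [[442.46958081   0.         262.24350185]
 [  0.         442.46958081 191.91987659]
 [  0.           0.           1.        ]] [[ 0.8188  0.3627 -0.445  -0.0543]
 [-0.5739  0.5333 -0.6214 -0.8165]
 [ 0.0119  0.7642  0.6448  1.0099]
 [ 0.      0.      0.      1.    ]] ['pixels', 'intrinsics', 'T']
top [[474.37385464   0.         265.67447443]
 [  0.         474.37385464 188.29983813]
 [  0.           0.           1.        ]] [[ 0.0293  0.9961 -0.0832  0.4407]
 [-0.9996  0.0296  0.0023  0.0028]
 [ 0.0048  0.0831  0.9965  1.4604]
 [ 0.      0.      0.      1.    ]] ['pixels', 'intrinsics', 'T']
```

View pics/side0.png

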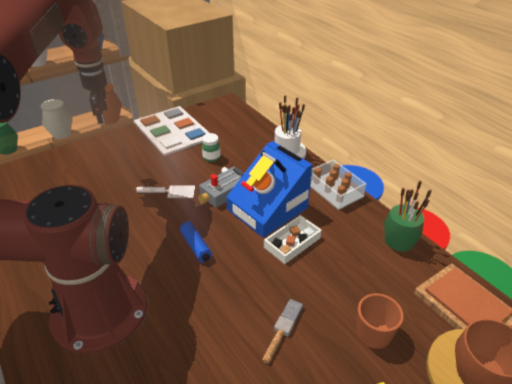

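View pics/top0.png

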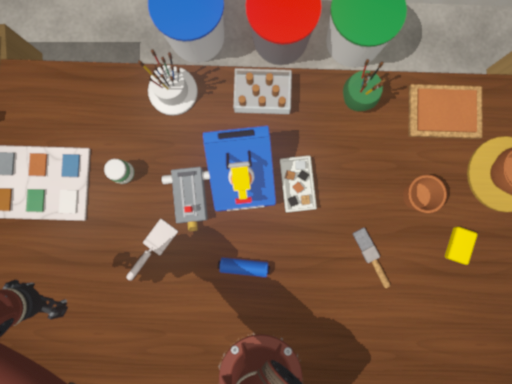

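The overview shows the canister at top-view (240,167), the valve to its left at (188,195) with its red knob at (188,210), and the jar at (119,171). The pot is far away at (427,193).

```bash
cat > h.py <<'E'
import cv2,numpy as np
from station import *
from scipy.spatial.transform import Rotation as R
C={}
def snap(n):
    d=snapshot(n);C[n]=(d["intrinsics"],np.array(d["T"]));return d["pixels"]
def ray(n,uv):
    K,T=C[n];a=np.linalg.solve(K,[uv[0],uv[1],1]);v=T[:3,:3]@[a[0],-a[1],-a[2]]
    return T[:3,3],v/np.linalg.norm(v)
def onz(n,uv,z):
    o,v=ray(n,uv);return o+v*(z-o[2])/v[2]
def tri(us,ut):
    (a,u),(b,w)=ray("side",us),ray("top",ut)
    s=np.linalg.lstsq(np.c_[u,-w],b-a,rcond=None)[0];p,q=a+s[0]*u,b+s[1]*w
    return (p+q)/2,np.linalg.norm(p-q)
def proj(n,p):
    K,T=C[n];c=T[:3,:3].T@(np.asarray(p)-T[:3,3]);h=K@[c[0],-c[1],-c[2]];return h[:2]/h[2]
def hsvmask(im,lo,hi):
    h=cv2.cvtColor(im,cv2.COLOR_BGR2HSV)
    return cv2.inRange(h,np.array(lo),np.array(hi))
def crop(im,x,y,w,h,f): return cv2.resize(im[y:y+h,x:x+w],None,fx=f,fy=f,interpolation=cv2.INTER_CUBIC)
E
python3 - <<'E'
from h import *
s=snap("side");t=snap("top")
cv2.imwrite("pics/z.png",np.hstack([crop(s,190,135,130,105,3),crop(t,155,120,130,105,3)]))
for n,im in(("side",s),("top",t)):
    for nm,lo,hi in(("red",(0,180,120),(6,255,255)),("red2",(174,180,120),(180,255,255)),("orange",(7,180,120),(19,255,255)),("yellow",(22,180,120),(34,255,255)),("blue",(105,180,60),(125,255,255))):
        m=hsvmask(im,lo,hi)
        k,_,st,c=cv2.connectedComponentsWithStats(m)
        for i in range(1,k):
            if st[i,4]>8 and 160<c[i][0]<330 and 110<c[i][1]<240: print(n,nm,st[i],c[i].round(1))
E
```

```text
side red [210 174   7  12  63] [213.6 178.9]
side red [243 183   9   7  28] [247.3 185.9]
side orange [253 173  17  16 156] [262.6 181.8]
side yellow [247 157  25  28 286] [259.4 170.3]
side blue [ 227  142   84   94 3328] [273.6 191.8]
top red [238 199  12   3  19] [243.4 200.1]
top red [186 207   5   4  18] [188.  208.7]
top orange [239 198   9   2  10] [243.3 198.8]
top yellow [232 167  18  32 408] [240.7 180.3]
```

View pics/z.png

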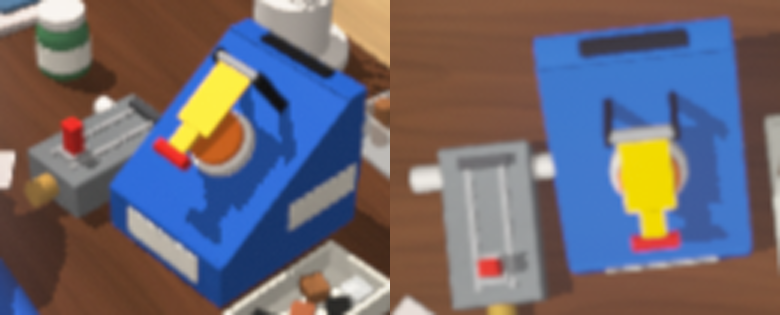

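The close crops show the tab shut over the cap. The bar is at top (243.5,200.3) and side (247.3,185.9). The knob is at top (188,208.7) and side (213.6,179). The valve is left of the canister.

```bash
python3 - <<'E'
from h import *
snap("side");snap("top")
print("bar",tri((247.2,186),(243.5,200.4)))
print("knob",tri((213.6,179),(188,208.7)))
rl,rr=onz("top",(203.3,132.7),.186),onz("top",(267.7,126),.186)
fl,fr=onz("top",(216,210.7),.06),onz("top",(275,204.7),.06)
print(rl,rr,fl,fr)
for a,b in((rr,rl),(fr,fl)): d=b-a;print(np.hypot(*d[:2]),np.degrees(np.arctan2(-d[0],d[1])))
d=(rl+rr-fl-fr)/2;print(np.hypot(*d[:2]),np.degrees(np.arctan2(d[1],d[0])))
print("side",*[proj("side",p) for p in(rl,rr,fl,fr)])
# valve corners z=.05
for uv in((439,150),(529,142),(453,308),(543,300)):
    print("valve",onz("top",((uv[0]-390)/3+155,uv[1]/3+120),.05))
E
```

```text
bar (array([0.51528425, 0.05958815, 0.15175784]), np.float64(0.001450362546089392))
knob (array([0.48923059, 0.22334103, 0.08301249]), np.float64(0.001063485830870323))
[0.69383549 0.17390058 0.186     ] [ 7.17642480e-01 -7.02882755e-04  1.86000000e-01] [0.48705131 0.14402011 0.06      ] [ 0.50989376 -0.02943945  0.06      ]
0.1762190167295076 7.76433799414662
0.1749571182632938 7.501967320488381
0.20932837811611826 8.048549807914492
side [272.50986094 141.10064448] [311.57102449 164.55245507] [225.83667541 197.19504635] [261.89272442 225.12455276]
valve [0.60500969 0.28309579 0.05      ]
valve [0.61571863 0.19381088 0.05      ]
valve [0.44847282 0.26208872 0.05      ]
valve [0.45896335 0.1736052  0.05      ]
```

```bash
cat >> h.py <<'E'
yaw=np.radians(7.9)
ex=np.array([np.cos(yaw),np.sin(yaw),0]);ey=np.array([-np.sin(yaw),np.cos(yaw),0]);ez=np.array([0,0,1.])
def go(p,ydir=None):
    "tool-frame twist (deg, done first) and shift (mm) to reach p with tool y along +-ydir"
    s=read_state();M=R.from_rotvec(s["tcp_rot"]).as_matrix();tw=0
    if ydir is not None:
        v=M.T@np.asarray(ydir);tw=np.arctan2(-v[0],v[1])
        tw=(tw+np.pi/2)%np.pi-np.pi/2
        M=M@R.from_rotvec([0,0,tw]).as_matrix()
    d=M.T@(np.asarray(p)-s["tool_pos"])
    print("t",round(s["t"],2),"p",s["tool_pos"].round(4),"F",s["contact_force"].round(1),"op",round(s["opening"],4),"j6",round(s["joints"][5],2),"| twist",np.degrees(tw).round(1),"shift mm",(d*1e3).round(1),"tilt",np.degrees(np.arccos(-M[2,2])).round(2));print(M.round(3).tolist())
E
python3 - <<'E'
from h import *
bar=np.array([.5153,.0596,.1518])
go([.5153,.0596,.24],ey)
E
```

```text
t 0.3 p [0.2581 0.5416 0.2531] F [ 0.5  0.2 -0.5] op 0.0855 j6 1.35 | twist -33.4 shift mm [-188.5 -512.7   13.1] tilt 0.02
[[-0.991, -0.137, -0.0], [-0.137, 0.991, -0.0], [0.0, -0.0, -1.0]]
```

Call:
{"op": "apply_moves", "data": {"plan": [{"dp":[0,0,0],"twist":-8.35,"jaw":0},{"dp":[0,0,0],"twist":-8.35,"jaw":0},{"dp":[0,0,0],"twist":-8.35,"jaw":0},{"dp":[0,0,0],"twist":-8.35,"jaw":0},{"dp":[0,-0.02,0],"twist":0,"jaw":0}], "newtons": 30}}

```text
t: 0.8
tool_pos: [0.2607, 0.5226, 0.2528]
tcp_rot: [0.227, -3.133, -0.0]
contact_force: [-0.0, -0.4, 0.4]
opening: 0.0854
grasp_force: 0.0
```

Call:
{"op": "apply_moves", "data": {"plan": [{"dp":[-0.014,-0.04,0],"twist":0,"jaw":0},{"dp":[-0.014,-0.04,0],"twist":0,"jaw":0},{"dp":[-0.014,-0.04,0],"twist":0,"jaw":0},{"dp":[-0.014,-0.04,0],"twist":0,"jaw":0},{"dp":[-0.014,-0.04,0],"twist":0,"jaw":0}]}}

```text
t: 1.3
tool_pos: [0.3582, 0.3319, 0.2534]
tcp_rot: [-0.217, 3.134, 0.0]
contact_force: [0.8, 0.5, 0.4]
opening: 0.0851
grasp_force: 0.0
```

Call:
{"op": "apply_moves", "data": {"plan": [{"dp":[-0.016,-0.04,0],"twist":0,"jaw":0},{"dp":[-0.016,-0.04,0],"twist":0,"jaw":0},{"dp":[-0.016,-0.04,0],"twist":0,"jaw":0},{"dp":[-0.016,-0.04,0],"twist":0,"jaw":0},{"dp":[-0.016,-0.04,0],"twist":0,"jaw":0}]}}

```text
t: 1.8
tool_pos: [0.4652, 0.1446, 0.2535]
tcp_rot: [-0.217, 3.133, 0.0]
contact_force: [0.7, 0.4, -0.3]
opening: 0.0858
grasp_force: 0.0
```

Call:
{"op": "apply_moves", "data": {"plan": [{"dp":[-0.014,-0.04,0],"twist":0,"jaw":0},{"dp":[-0.014,-0.04,0],"twist":0,"jaw":0},{"dp":[0,0,0],"twist":0,"jaw":0},{"dp":[0,0,0],"twist":0,"jaw":0}]}}

```text
t: 2.2
tool_pos: [0.5034, 0.0702, 0.2531]
tcp_rot: [0.213, -3.134, -0.001]
contact_force: [0.7, -0.4, 0.5]
opening: 0.0853
grasp_force: 0.0
```

```bash
python3 - <<'E'
from h import *
go([.5153,.0596,.1518],ey)
s=snap("side");t=snap("top")
cv2.imwrite("pics/z2.png",np.hstack([crop(s,190,105,130,130,3),crop(t,155,120,130,130,3)]))
E
```

```text
t 2.2 p [0.5034 0.0702 0.2531] F [ 0.7 -0.4  0.5] op 0.0853 j6 -0.26 | twist -0.1 shift mm [-10.4 -12.2 101.3] tilt 0.04
[[-0.991, -0.137, -0.001], [-0.137, 0.991, 0.0], [0.001, 0.0, -1.0]]
```

View pics/z2.png

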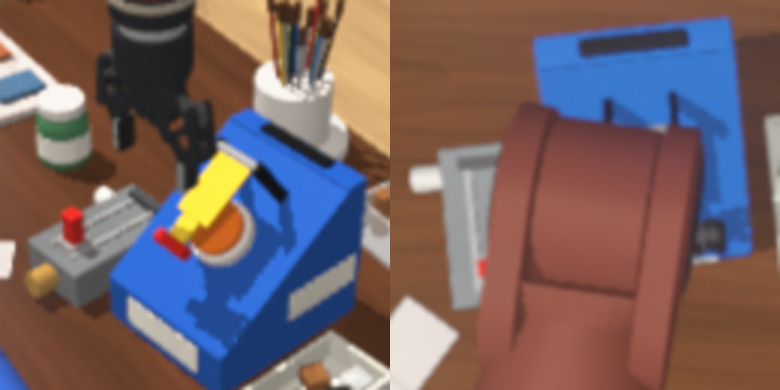

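The gripper hangs above the bar, fingers along the bar's axis. In the side view the bar is unchanged and the path down is free. I'll descend and close.

Call:
{"op": "apply_moves", "data": {"plan": [{"dp":[-0.0105,-0.012,0.0],"twist":0,"jaw":0},{"dp":[0,0,0.035],"twist":0,"jaw":0},{"dp":[0,0,0.035],"twist":0,"jaw":0},{"dp":[0,0,0.03],"twist":0,"jaw":0},{"dp":[0,0,0],"twist":0,"jaw":60}]}}

```text
t: 2.8
tool_pos: [0.5125, 0.0621, 0.1493]
tcp_rot: [0.219, -3.128, -0.002]
contact_force: [-0.4, -0.3, 0.2]
opening: 0.0735
grasp_force: 0.0
```

Call:
{"op": "apply_moves", "data": {"plan": [{"dp":[0,0,0],"twist":0,"jaw":255},{"dp":[0,0,0],"twist":0,"jaw":255},{"dp":[0,0,0],"twist":0,"jaw":255},{"dp":[0,0,0],"twist":0,"jaw":255},{"dp":[0,0,0],"twist":0,"jaw":255}]}}

```text
t: 3.3
tool_pos: [0.5161, 0.0617, 0.1558]
tcp_rot: [-0.218, 3.131, 0.003]
contact_force: [-3.1, 5.7, 4.2]
opening: 0.0432
grasp_force: 32.9
```

```bash
python3 - <<'E'
from h import *
go([.5153,.0596,.1518],ey)
p=None
for a in np.radians(np.arange(0,133,7.5)):
    s_=.8192*ex+.5736*ez;n=-.5736*ex+.8192*ez
    q=.112*(-np.cos(a)*s_+np.sin(a)*n)
    if p is not None: d=q-p;print(round(np.degrees(a),1),"dx,dz tool mm",(-d@ex*1e3).round(1),(-d[2]*1e3).round(1))
    p=q
E
```

```text
t 3.3 p [0.5161 0.0617 0.1558] F [-3.1  5.7  4.2] op 0.0432 j6 -0.27 | twist 0.1 shift mm [ 1.1 -2.   4. ] tilt 0.2
[[-0.991, -0.137, 0.003], [-0.137, 0.991, 0.002], [-0.003, 0.002, -1.0]]
7.5 dx,dz tool mm 7.6 -12.5
15.0 dx,dz tool mm 5.9 -13.4
22.5 dx,dz tool mm 4.1 -14.1
30.0 dx,dz tool mm 2.2 -14.5
37.5 dx,dz tool mm 0.3 -14.6
45.0 dx,dz tool mm -1.6 -14.6
52.5 dx,dz tool mm -3.5 -14.2
60.0 dx,dz tool mm -5.3 -13.7
67.5 dx,dz tool mm -7.0 -12.8
75.0 dx,dz tool mm -8.7 -11.8
82.5 dx,dz tool mm -10.1 -10.6
90.0 dx,dz tool mm -11.4 -9.2
97.5 dx,dz tool mm -12.5 -7.6
105.0 dx,dz tool mm -13.4 -5.9
112.5 dx,dz tool mm -14.1 -4.1
120.0 dx,dz tool mm -14.5 -2.2
127.5 dx,dz tool mm -14.6 -0.3
```

Call:
{"op": "apply_moves", "data": {"plan": [{"dp":[0.0076,0,-0.0125],"twist":0,"jaw":255},{"dp":[0.0059,0,-0.0134],"twist":0,"jaw":255},{"dp":[0.0041,0,-0.0141],"twist":0,"jaw":255},{"dp":[0.0022,0,-0.0145],"twist":0,"jaw":255},{"dp":[0.0003,0,-0.0146],"twist":0,"jaw":255}]}}

```text
t: 3.8
tool_pos: [0.4959, 0.0589, 0.2246]
tcp_rot: [-0.218, 3.131, 0.003]
contact_force: [4.8, 6.8, -4.1]
opening: 0.0432
grasp_force: 31.0
```

Call:
{"op": "apply_moves", "data": {"plan": [{"dp":[-0.0016,0,-0.0146],"twist":0,"jaw":255},{"dp":[-0.0035,0,-0.0142],"twist":0,"jaw":255},{"dp":[-0.0053,0,-0.0137],"twist":0,"jaw":255},{"dp":[-0.007,0,-0.0128],"twist":0,"jaw":255},{"dp":[0,0,0],"twist":0,"jaw":255}]}}

```text
t: 4.3
tool_pos: [0.5135, 0.0614, 0.2809]
tcp_rot: [-0.218, 3.131, 0.003]
contact_force: [-2.0, 6.3, 0.8]
opening: 0.0433
grasp_force: 32.8
```

```bash
python3 - <<'E'
from h import *
go([.5161,.0617,.1558],ey)
s=snap("side")
cv2.imwrite("pics/z3.png",crop(s,190,75,130,160,3))
E
```

```text
t 4.3 p [0.5135 0.0614 0.2809] F [-2.   6.3  0.8] op 0.0433 j6 -0.27 | twist 0.1 shift mm [ -2.2  -0.2 125.1] tilt 0.22
[[-0.991, -0.137, 0.003], [-0.137, 0.991, 0.002], [-0.003, 0.002, -1.0]]
```

View pics/z3.png

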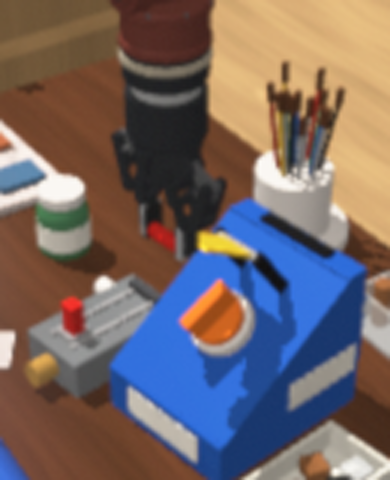

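The bar is held between the fingers and the tab stands about 67° open. The orange wing is now visible, running roughly up the slope. I'll continue the arc.

Call:
{"op": "apply_moves", "data": {"plan": [{"dp":[-0.0087,0,-0.0118],"twist":0,"jaw":255},{"dp":[-0.0101,0,-0.0106],"twist":0,"jaw":255},{"dp":[-0.0114,0,-0.0092],"twist":0,"jaw":255},{"dp":[-0.0125,0,-0.0076],"twist":0,"jaw":255},{"dp":[-0.0134,0,-0.0059],"twist":0,"jaw":255}]}}

```text
t: 4.85
tool_pos: [0.5681, 0.069, 0.3252]
tcp_rot: [-0.218, 3.133, 0.002]
contact_force: [-4.3, 3.9, -0.5]
opening: 0.043
grasp_force: 30.6
```

Call:
{"op": "apply_moves", "data": {"plan": [{"dp":[-0.0141,0,-0.0041],"twist":0,"jaw":255},{"dp":[-0.0145,0,-0.0022],"twist":0,"jaw":255},{"dp":[-0.0146,0,-0.0003],"twist":0,"jaw":255},{"dp":[-0.007,0,0.0005],"twist":0,"jaw":255},{"dp":[0,0,0],"twist":0,"jaw":255}]}}

```text
t: 5.35
tool_pos: [0.619, 0.0761, 0.3321]
tcp_rot: [-0.218, 3.13, 0.002]
contact_force: [-0.9, 4.9, 6.1]
opening: 0.0431
grasp_force: 29.8
```

```bash
python3 - <<'E'
from h import *
go([.5161,.0617,.1558],ey)
E
```

```text
t 5.35 p [0.619  0.0761 0.3321] F [-0.9  4.9  6.1] op 0.0431 j6 -0.23 | twist 0.1 shift mm [104.7  -0.4 175.8] tilt 0.27
[[-0.99, -0.137, 0.004], [-0.137, 0.991, 0.002], [-0.005, 0.001, -1.0]]
```

Call:
{"op": "apply_moves", "data": {"plan": [{"dp":[0,0,0],"twist":0,"jaw":120},{"dp":[0,0,0],"twist":0,"jaw":0},{"dp":[0,0,0],"twist":0,"jaw":0},{"dp":[0,0,0],"twist":0,"jaw":0},{"dp":[0,0,-0.03],"twist":0,"jaw":0}]}}

```text
t: 5.85
tool_pos: [0.6166, 0.0746, 0.3548]
tcp_rot: [0.216, -3.127, -0.002]
contact_force: [-0.1, 0.5, 1.1]
opening: 0.0854
grasp_force: 0.0
```

Call:
{"op": "apply_moves", "data": {"plan": [{"dp":[0,0,-0.03],"twist":0,"jaw":0},{"dp":[0.03,0,0],"twist":0,"jaw":0},{"dp":[0.04,0,0],"twist":0,"jaw":0},{"dp":[0.04,0,0],"twist":0,"jaw":0},{"dp":[0.04,0,0],"twist":0,"jaw":0}]}}

```text
t: 6.35
tool_pos: [0.4679, 0.0539, 0.3887]
tcp_rot: [-0.217, 3.134, -0.0]
contact_force: [-0.1, 0.4, 1.3]
opening: 0.0853
grasp_force: 0.0
```

Call:
{"op": "apply_moves", "data": {"plan": [{"dp":[0.04,-0.04,0],"twist":0,"jaw":255},{"dp":[0.02,-0.04,0],"twist":0,"jaw":255},{"dp":[0,-0.04,0],"twist":0,"jaw":255},{"dp":[0,-0.04,0],"twist":0,"jaw":255},{"dp":[0,-0.02,0],"twist":0,"jaw":255}]}}

```text
t: 6.85
tool_pos: [0.4384, -0.13, 0.3886]
tcp_rot: [0.213, -3.134, 0.001]
contact_force: [-0.1, -0.2, 1.0]
opening: 0.0122
grasp_force: 0.0
```

```bash
python3 - <<'E'
from h import *
go([.5161,.0617,.1558],ey)
s=snap("side");t=snap("top")
cv2.imwrite("pics/z4.png",np.hstack([crop(s,230,105,100,130,4),crop(t,190,110,100,130,4)]))
E
```

```text
t 6.85 p [ 0.4384 -0.13    0.3886] F [-0.1 -0.2  1. ] op 0.0122 j6 -0.71 | twist -0.1 shift mm [-103.3  179.4  232.7] tilt 0.03
[[-0.991, -0.137, -0.0], [-0.137, 0.991, -0.001], [0.0, -0.001, -1.0]]
```

View pics/z4.png

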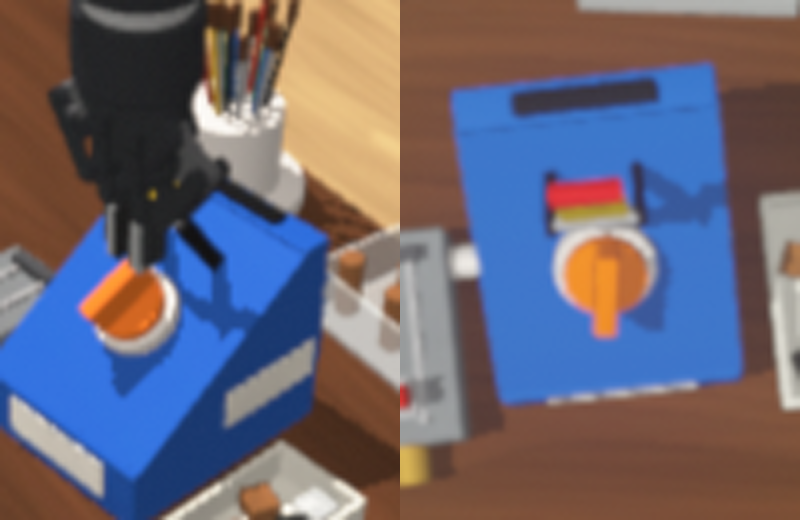

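The tab stands fully back (red bar at top crop (585,192)). The wing lies along the slope, with its low tip at top (241.3,193) and side (252,181). I can't tilt the tool, so I'll keep the gripper open and use one finger as a peg. It will push the wing's low end round counter-clockwise, with the gripper body staying downslope of the cap.

```bash
python3 - <<'E'
from h import *
s=snap("side");t=snap("top")
for n,im,b in(("side",s,(240,155,290,200)),("top",t,(225,165,260,200))):
    m=hsvmask(im,(5,170,60),(19,255,255));h=cv2.cvtColor(im,cv2.COLOR_BGR2HSV)
    m2=np.zeros_like(m);m2[b[1]:b[3],b[0]:b[2]]=m[b[1]:b[3],b[0]:b[2]]
    v=h[...,2][m2>0];th,_=cv2.threshold(v.reshape(-1,1),0,255,cv2.THRESH_BINARY+cv2.THRESH_OTSU)
    br=((m2>0)&(h[...,2]>th)).astype(np.uint8)
    c=max(cv2.findContours(br,0,2)[0],key=cv2.contourArea)
    print(n,th,"all",cv2.boundingRect(m2),"bright",cv2.minAreaRect(c),c[c[:,0,1].argmax()][0],c[c[:,0,0].argmin()][0])
    ys,xs=np.nonzero(m2);print("centroid all",xs.mean(),ys.mean())
S=.8192*ex+.5736*ez;N=-.5736*ex+.8192*ez
bar=np.array([.5157,.0607,.1525]);H=bar+.112*S;A=H-.068*S
print("H",H,"A",A)
p,e=tri((252.0,181.5),(241.3,193.5));d=p-A;print("tip",p,e,"s,y,n:",d@S,d@ey,d@N)
# disc/neck outer check: project candidate G
for h in(-.02,-.03,-.04):
    G=A+h*N
    print(h,G,"low tip top",proj("side",G+.009*N-.031*S),proj("top",G+.009*N-.031*S),"high tip",proj("side",G+.009*N+.031*S),proj("top",G+.009*N+.031*S),"disc c",proj("side",G-.021*N),proj("top",G-.021*N))
E
```

```text
side 195.0 all (251, 172, 19, 17) bright ((265.0000305175781, 183.00001525878906), (5.656853675842285, 15.55634880065918), 45.0) [259 188] [258 186]
centroid all 261.16738197424894 180.343347639485
top 214.0 all (232, 170, 19, 23) bright ((237.5, 181.5), (21.0, 11.0), 90.0) [240 192] [232 176]
centroid all 240.8102189781022 179.08029197080293
H [0.60657964 0.07331059 0.2167432 ] A [0.55140272 0.06565416 0.1777384 ]
tip [0.53508375 0.06529129 0.1565571 ] 0.004350209732882857 s,y,n: -0.025432072328491415 0.001883529816833362 -0.008051390890411323
-0.02 [0.56276584 0.06723093 0.1613544 ] low tip top [251.01369636 183.63136814] [242.62043122 193.95078328] high tip [263.23283023 167.72658197] [240.0834179  174.36224484] disc c [261.14561911 179.57272286] [241.13230127 178.97174005]
-0.03 [0.5684474  0.06801931 0.1531624 ] low tip top [252.40678878 184.90228919] [242.53383737 192.11773092] high tip [264.54824131 169.09010482] [240.01170913 172.61589064] disc c [262.45176658 180.84338065] [241.05602706 177.24997789]
-0.04 [0.57412896 0.06880769 0.1449704 ] low tip top [253.78310005 186.15790078] [242.44836816 190.30848536] high tip [265.84785046 170.43724779] [239.9409541  170.89276345] disc c [263.74248035 182.09902409] [240.98073587 175.55040575]
```

```bash
cat >> h.py <<'E'
S=.8192*ex+.5736*ez;N=-.5736*ex+.8192*ez
G0=np.array([.5628,.0672,.1614])
def peg(th,r=.022,back=0.):
    "TCP position for pushing wing at th with the upslope finger (gripper open, tool y along +-ex)"
    G=G0+N*.003*max(th,0)
    w=-np.cos(th)*S-np.sin(th)*ey;t=np.sin(th)*S-np.cos(th)*ey
    c=G+r*w-(.008+back)*t+.007*N
    m=np.array([t@ex,t@ey]);m/=np.linalg.norm(m)
    c=c-.0073*m[0]*ex-.011*m[1]*ey
    c=c-ez*((c-G)@N+.021)/N[2]+ez*.014      # tip height above disc plane
    return c-.050*ex+ez*.009
def path(ths,**k):
    s=read_state();p=s["tool_pos"];M=R.from_rotvec(s["tcp_rot"]).as_matrix()
    for th in ths:
        q=peg(th,**k);d=M.T@(q-p)*1e3;print(round(float(th),2),q.round(4),"d mm",d.round(1));p=q
E
python3 - <<'E'
from h import *
q=peg(-.1,back=.012);print(q)
go([q[0],q[1],.26],ex)
E
```

```text
[0.48920389 0.0903639  0.14496166]
t 7.05 p [ 0.4385 -0.1273  0.3889] F [-0.4  0.2 -0.6] op -0.0003 j6 -0.71 | twist 89.9 shift mm [208.6  80.2 128.9] tilt 0.03
[[-0.137, 0.991, -0.0], [0.991, 0.137, 0.0], [0.0, -0.0, -1.0]]
```

Call:
{"op": "apply_moves", "data": {"plan": [{"dp":[0,0,0],"twist":8.5,"jaw":0},{"dp":[0,0,0],"twist":8.5,"jaw":0},{"dp":[0,0,0],"twist":8.5,"jaw":0},{"dp":[0,0,0],"twist":8.5,"jaw":0},{"dp":[0,0,0],"twist":8.5,"jaw":0}]}}

```text
t: 7.55
tool_pos: [0.4387, -0.126, 0.3893]
tcp_rot: [0.94, 2.997, 0.0]
contact_force: [0.1, 0.7, 0.4]
opening: 0.072
grasp_force: 0.0
```

Call:
{"op": "apply_moves", "data": {"plan": [{"dp":[0,0,0],"twist":8.5,"jaw":0},{"dp":[0,0,0],"twist":8.5,"jaw":0},{"dp":[0,0,0],"twist":8.5,"jaw":0},{"dp":[0,0,0],"twist":8.5,"jaw":0},{"dp":[0,0,0],"twist":8.5,"jaw":0}]}}

```text
t: 8.05
tool_pos: [0.4387, -0.1259, 0.3893]
tcp_rot: [1.963, 2.452, 0.0]
contact_force: [0.2, -0.6, 0.1]
opening: 0.0854
grasp_force: 0.0
```

Call:
{"op": "apply_moves", "data": {"plan": [{"dp":[0,0,0],"twist":4.9,"jaw":0},{"dp":[0.04,0,0],"twist":0,"jaw":0},{"dp":[0.04,0,0],"twist":0,"jaw":0},{"dp":[0.04,0.02,0],"twist":0,"jaw":0},{"dp":[0.04,0.02,0.03],"twist":0,"jaw":0}]}}

```text
t: 8.55
tool_pos: [0.4555, 0.0363, 0.3644]
tcp_rot: [2.056, 2.368, 0.005]
contact_force: [1.2, -0.8, 0.3]
opening: 0.0855
grasp_force: 0.0
```

Call:
{"op": "apply_moves", "data": {"plan": [{"dp":[0.04,0.02,0.03],"twist":0,"jaw":0},{"dp":[0.01,0.02,0.03],"twist":0,"jaw":0},{"dp":[0,0,0.03],"twist":0,"jaw":0},{"dp":[0,0,0],"twist":0,"jaw":0}]}}

```text
t: 8.95
tool_pos: [0.4845, 0.0876, 0.2693]
tcp_rot: [-2.054, -2.37, 0.006]
contact_force: [-0.1, 0.0, -0.5]
opening: 0.0853
grasp_force: 0.0
```

```bash
python3 - <<'E'
from h import *
go(peg(-.1,back=.012),ex)
E
```

```text
t 8.95 p [0.4845 0.0876 0.2693] F [-0.1  0.  -0.5] op 0.0853 j6 1.34 | twist 0.3 shift mm [  1.9   5.8 124.3] tilt 0.37
[[-0.137, 0.99, -0.006], [0.991, 0.137, 0.001], [0.002, -0.006, -1.0]]
```

Call:
{"op": "apply_moves", "data": {"plan": [{"dp":[0.002,0.006,0.03],"twist":0,"jaw":0},{"dp":[0,0,0.03],"twist":0,"jaw":0},{"dp":[0,0,0.025],"twist":0,"jaw":0},{"dp":[0,0,0.015],"twist":0,"jaw":0},{"dp":[0,0,0.01],"twist":0,"jaw":0}]}}

```text
t: 9.45
tool_pos: [0.4923, 0.0887, 0.1637]
tcp_rot: [2.06, 2.371, 0.001]
contact_force: [-0.2, 0.2, 0.3]
opening: 0.0857
grasp_force: 0.0
```

Call:
{"op": "apply_moves", "data": {"plan": [{"dp":[0,0,0.01],"twist":0,"jaw":0},{"dp":[0,0,0.003],"twist":0,"jaw":0},{"dp":[0,0,0],"twist":0,"jaw":0}]}}

```text
t: 9.75
tool_pos: [0.4925, 0.0886, 0.1505]
tcp_rot: [2.061, 2.371, 0.0]
contact_force: [0.1, -0.6, -0.3]
opening: 0.0853
grasp_force: 0.0
```

```bash
python3 - <<'E'
from h import *
path(np.r_[-.1,np.arange(.1,2.95,.2)])
s=snap("side");t=snap("top")
cv2.imwrite("pics/z5.png",np.hstack([crop(s,220,105,100,130,4),crop(t,190,110,100,130,4)]))
E
```

```text
-0.1 [0.4899 0.0784 0.1443] d mm [-9.8 -4.   6.3]
0.1 [0.4878 0.0737 0.1428] d mm [-4.4 -2.7  1.5]
0.3 [0.4864 0.0685 0.142 ] d mm [-4.9 -2.1  0.7]
0.5 [0.4858 0.0631 0.1418] d mm [-5.3 -1.3  0.2]
0.7 [0.486  0.0576 0.1422] d mm [-5.5 -0.6 -0.3]
0.9 [0.487  0.052  0.1431] d mm [-5.6  0.2 -0.9]
1.1 [0.4888 0.0467 0.1445] d mm [-5.6  1.  -1.4]
1.3 [0.4913 0.0416 0.1465] d mm [-5.4  1.8 -2. ]
1.5 [0.4946 0.0371 0.1491] d mm [-4.9  2.6 -2.6]
1.7 [0.4985 0.0335 0.1522] d mm [-4.1  3.3 -3.1]
1.9 [0.5028 0.031  0.1556] d mm [-3.1  3.9 -3.5]
2.1 [0.5073 0.0298 0.1594] d mm [-1.8  4.3 -3.7]
2.3 [0.5116 0.03   0.1631] d mm [-0.4  4.3 -3.8]
2.5 [0.5157 0.0314 0.1668] d mm [ 0.9  4.2 -3.7]
2.7 [0.5191 0.034  0.1702] d mm [ 2.1  3.8 -3.4]
2.9 [0.522  0.0375 0.1732] d mm [ 3.1  3.3 -3. ]
```

View pics/z5.png

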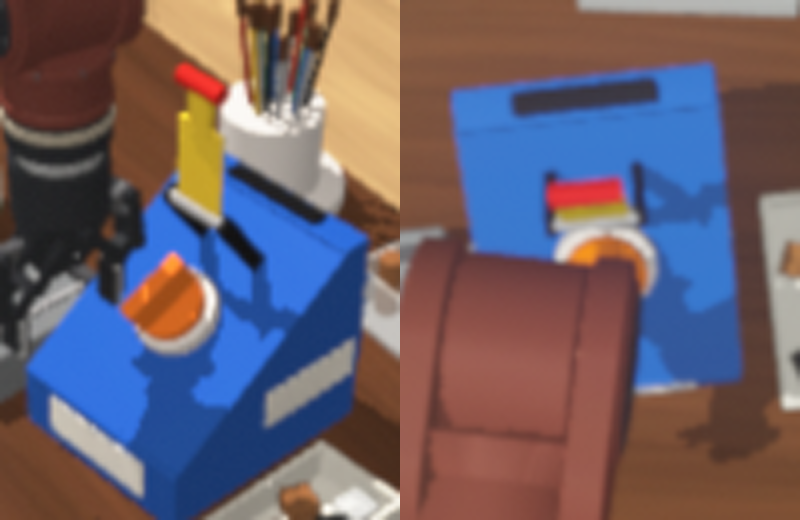

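The tab is wide open and the finger stands left of the wing, partly hidden behind it at side crop (125,235). I'll start the push.

Call:
{"op": "apply_moves", "data": {"plan": [{"dp":[-0.005,-0.003,0.006],"twist":0,"jaw":0},{"dp":[-0.005,-0.002,0.0],"twist":0,"jaw":0},{"dp":[-0.0044,-0.0027,0.0015],"twist":0,"jaw":0},{"dp":[-0.0049,-0.0021,0.0007],"twist":0,"jaw":0},{"dp":[-0.0053,-0.0013,0.0],"twist":0,"jaw":0}]}}

```text
t: 10.35
tool_pos: [0.4847, 0.0632, 0.1423]
tcp_rot: [-2.059, -2.372, -0.004]
contact_force: [-0.1, 7.7, 1.1]
opening: 0.0857
grasp_force: 3.3
```

Call:
{"op": "apply_moves", "data": {"plan": [{"dp":[-0.0055,-0.0006,0],"twist":0,"jaw":0},{"dp":[-0.0056,0.0002,-0.0009],"twist":0,"jaw":0},{"dp":[0,0,0],"twist":0,"jaw":0}]}}

```text
t: 10.65
tool_pos: [0.485, 0.0518, 0.1428]
tcp_rot: [-2.059, -2.37, -0.001]
contact_force: [-3.9, 5.6, 2.7]
opening: 0.0855
grasp_force: 3.0
```

```bash
python3 - <<'E'
from h import *
go(peg(.9),ex)
path(np.arange(1.1,2.95,.2))
s=snap("side")
cv2.imwrite("pics/z6.png",crop(s,220,105,100,130,4))
E
```

```text
t 10.65 p [0.485  0.0518 0.1428] F [-3.9  5.6  2.7] op 0.0855 j6 1.27 | twist 0.1 shift mm [-0.1  2.  -0.3] tilt 0.14
[[-0.137, 0.991, -0.002], [0.991, 0.137, 0.002], [0.002, -0.001, -1.0]]
1.1 [0.4888 0.0467 0.1445] d mm [-5.7  3.  -1.7]
1.3 [0.4913 0.0416 0.1465] d mm [-5.4  1.8 -2. ]
1.5 [0.4946 0.0371 0.1491] d mm [-4.9  2.6 -2.6]
1.7 [0.4985 0.0335 0.1522] d mm [-4.1  3.3 -3.1]
1.9 [0.5028 0.031  0.1556] d mm [-3.1  3.9 -3.5]
2.1 [0.5073 0.0298 0.1594] d mm [-1.8  4.3 -3.7]
2.3 [0.5116 0.03   0.1631] d mm [-0.4  4.3 -3.8]
2.5 [0.5157 0.0314 0.1668] d mm [ 0.9  4.2 -3.7]
2.7 [0.5191 0.034  0.1702] d mm [ 2.1  3.8 -3.4]
2.9 [0.522  0.0375 0.1732] d mm [ 3.1  3.3 -3. ]
```

View pics/z6.png

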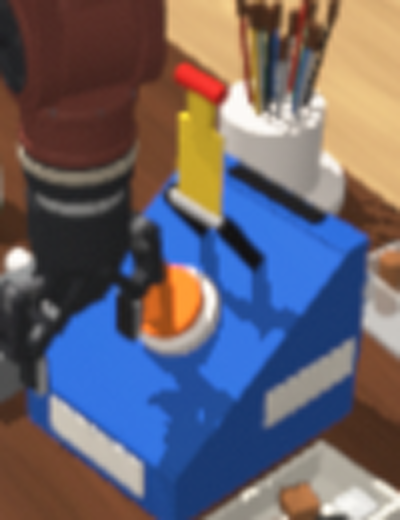

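The finger at crop (130,305) is turning the wing: the force is about 7 N, which matches the cap's friction. I'll continue the sweep.

Call:
{"op": "apply_moves", "data": {"plan": [{"dp":[-0.0057,0.003,-0.0017],"twist":0,"jaw":0},{"dp":[-0.0054,0.0018,-0.002],"twist":0,"jaw":0},{"dp":[-0.0049,0.0026,-0.0026],"twist":0,"jaw":0},{"dp":[-0.0041,0.0033,-0.0031],"twist":0,"jaw":0},{"dp":[0,0,0],"twist":0,"jaw":0}]}}

```text
t: 11.2
tool_pos: [0.4978, 0.0332, 0.1518]
tcp_rot: [-2.058, -2.369, 0.002]
contact_force: [-6.3, 2.3, 1.0]
opening: 0.0853
grasp_force: 3.3
```

Call:
{"op": "apply_moves", "data": {"plan": [{"dp":[-0.0031,0.0039,-0.0035],"twist":0,"jaw":0},{"dp":[-0.0018,0.0043,-0.0037],"twist":0,"jaw":0},{"dp":[0,0,0],"twist":0,"jaw":0}]}}

```text
t: 11.5
tool_pos: [0.5064, 0.0294, 0.1588]
tcp_rot: [-2.058, -2.369, 0.004]
contact_force: [-7.2, 0.5, -0.7]
opening: 0.0854
grasp_force: 3.1
```

```bash
python3 - <<'E'
from h import *
go(peg(2.1),ex)
path(np.arange(2.3,2.95,.2))
s=snap("side")
cv2.imwrite("pics/z7.png",crop(s,230,135,70,70,6))
E
```

```text
t 11.5 p [0.5064 0.0294 0.1588] F [-7.2  0.5 -0.7] op 0.0854 j6 1.23 | twist 0.1 shift mm [ 0.3  1.  -0.6] tilt 0.25
[[-0.137, 0.99, -0.004], [0.991, 0.137, 0.0], [0.001, -0.004, -1.0]]
2.3 [0.5116 0.03   0.1631] d mm [-0.1  5.3 -4.4]
2.5 [0.5157 0.0314 0.1668] d mm [ 0.9  4.2 -3.7]
2.7 [0.5191 0.034  0.1702] d mm [ 2.1  3.8 -3.4]
2.9 [0.522  0.0375 0.1732] d mm [ 3.1  3.3 -3. ]
```

View pics/z7.png

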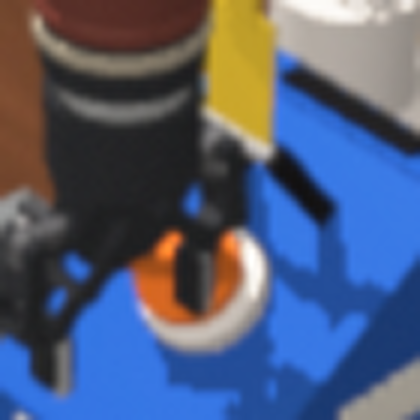

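The finger at crop (190,275) is still behind the wing. I'll push on in small steps and watch for the force rise at the stop.

Call:
{"op": "apply_moves", "data": {"plan": [{"dp":[-0.0001,0.0026,-0.0022],"twist":0,"jaw":0},{"dp":[0,0.0026,-0.0022],"twist":0,"jaw":0},{"dp":[0,0,0],"twist":0,"jaw":0}]}}

```text
t: 11.85
tool_pos: [0.5115, 0.0298, 0.1631]
tcp_rot: [-2.059, -2.369, 0.004]
contact_force: [-7.6, -0.3, -1.3]
opening: 0.0852
grasp_force: 2.8
```

Call:
{"op": "apply_moves", "data": {"plan": [{"dp":[0.0005,0.0021,-0.0018],"twist":0,"jaw":0},{"dp":[0,0,0],"twist":0,"jaw":0}]}}

```text
t: 12.05
tool_pos: [0.5132, 0.0305, 0.1646]
tcp_rot: [-2.059, -2.368, 0.006]
contact_force: [-7.7, -2.8, -2.0]
opening: 0.0851
grasp_force: 3.3
```

Call:
{"op": "apply_moves", "data": {"plan": [{"dp":[0.0005,0.0021,-0.0018],"twist":0,"jaw":0},{"dp":[0,0,0],"twist":0,"jaw":0}]}}

```text
t: 12.25
tool_pos: [0.5139, 0.031, 0.1654]
tcp_rot: [-2.058, -2.366, 0.01]
contact_force: [-11.8, -4.4, -5.3]
opening: 0.0855
grasp_force: 5.6
```

Call:
{"op": "apply_moves", "data": {"plan": [{"dp":[0.001,0.002,-0.0018],"twist":0,"jaw":0},{"dp":[0,0,0],"twist":0,"jaw":0}]}}

```text
t: 12.45
tool_pos: [0.5144, 0.0317, 0.1661]
tcp_rot: [-2.058, -2.364, 0.015]
contact_force: [-15.3, -8.5, -7.8]
opening: 0.0856
grasp_force: 8.3
```

Call:
{"op": "apply_moves", "data": {"plan": [{"dp":[0.0015,0.002,-0.0018],"twist":0,"jaw":0},{"dp":[0,0,0],"twist":0,"jaw":0}]}}

```text
t: 12.65
tool_pos: [0.515, 0.0327, 0.1668]
tcp_rot: [-2.058, -2.362, 0.021]
contact_force: [-19.2, -14.1, -11.4]
opening: 0.0857
grasp_force: 11.7
```

Call:
{"op": "apply_moves", "data": {"plan": [{"dp":[-0.006,-0.012,0.004],"twist":0,"jaw":0},{"dp":[-0.005,-0.015,0],"twist":0,"jaw":0},{"dp":[0,-0.01,-0.03],"twist":0,"jaw":0},{"dp":[0,0,-0.04],"twist":0,"jaw":0},{"dp":[0,0,-0.03],"twist":0,"jaw":0}]}}

```text
t: 13.15
tool_pos: [0.4854, 0.0181, 0.2693]
tcp_rot: [2.061, 2.37, 0.001]
contact_force: [0.2, 0.2, 0.1]
opening: 0.0855
grasp_force: 0.0
```

Call:
{"op": "apply_moves", "data": {"plan": [{"dp":[0.03,0,-0.02],"twist":-8.5,"jaw":0},{"dp":[0.03,0,0],"twist":-8.5,"jaw":0},{"dp":[0.03,0,0],"twist":-8.5,"jaw":0},{"dp":[0.03,0,0],"twist":-8.5,"jaw":0},{"dp":[0.03,0,0],"twist":-8.5,"jaw":0}]}}

```text
t: 13.65
tool_pos: [0.4231, 0.1522, 0.2871]
tcp_rot: [1.053, 2.96, -0.0]
contact_force: [0.4, -0.5, 0.4]
opening: 0.0856
grasp_force: 0.0
```

Call:
{"op": "apply_moves", "data": {"plan": [{"dp":[0,0,0],"twist":-8.5,"jaw":0},{"dp":[0,0,0],"twist":-8.5,"jaw":0},{"dp":[0,0,0],"twist":-8.5,"jaw":0},{"dp":[0,0,0],"twist":-8.5,"jaw":0},{"dp":[0,0,0],"twist":-8.5,"jaw":0}]}}

```text
t: 14.15
tool_pos: [0.4237, 0.1512, 0.2871]
tcp_rot: [-0.092, 3.14, -0.0]
contact_force: [-1.0, -0.0, 0.1]
opening: 0.0854
grasp_force: 0.0
```

```bash
python3 - <<'E'
from h import *
s=snap("side");t=snap("top")
print("jar",onz("top",(119,171),.09),"pot",onz("top",(427,193),.09))
go([.4892,.2233,.2],ey)
cv2.imwrite("pics/z8.png",np.hstack([crop(s,200,115,110,120,3.5),crop(t,160,110,110,120,3.5)]))
E
```

```text
jar [0.59288994 0.4267469  0.09      ] pot [ 0.55539815 -0.46865588  0.09      ]
t 14.25 p [0.4237 0.1513 0.2872] F [-0.1  0.4  1. ] op 0.0855 j6 -0.0 | twist -4.8 shift mm [-74.8  62.4  87.2] tilt 0.01
[[-0.991, -0.137, 0.0], [-0.137, 0.991, -0.0], [-0.0, -0.0, -1.0]]
```

View pics/z8.png

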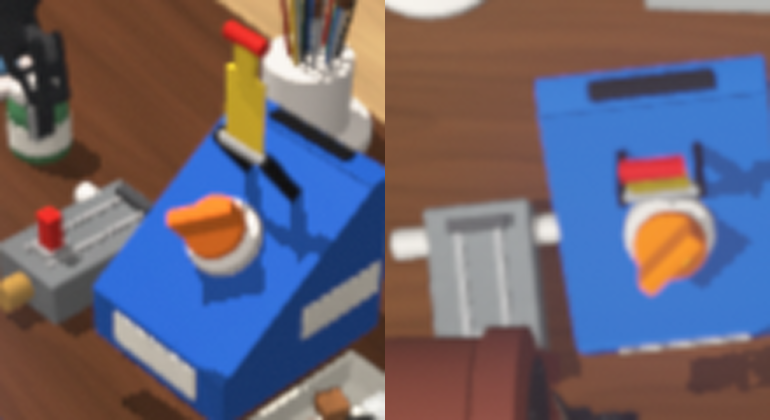

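The wing has turned about 149°, from pointing downslope to (650,290)–(705,215) in the top crop. The 26 N reading agrees with the hard stop, and the tab is still fully back. Next is the knob, at side crop (49,228).

Call:
{"op": "apply_moves", "data": {"plan": [{"dp":[0,0,0],"twist":-4.8,"jaw":0},{"dp":[-0.037,0.031,0],"twist":0,"jaw":0},{"dp":[-0.038,0.031,0.03],"twist":0,"jaw":0},{"dp":[0,0,0.04],"twist":0,"jaw":0},{"dp":[0,0,0],"twist":0,"jaw":0}]}}

```text
t: 14.75
tool_pos: [0.4826, 0.2184, 0.2148]
tcp_rot: [0.208, -3.124, 0.002]
contact_force: [-1.0, -1.0, -0.2]
opening: 0.0853
grasp_force: 0.0
```

```bash
python3 - <<'E'
from h import *
go([.4892,.2233,.092],ey)
s=snap("side")
c=[(st,ce) for m in [hsvmask(s,(0,180,90),(6,255,255))] for st,ce in zip(*cv2.connectedComponentsWithStats(m)[2:]) if st[4]>10 and 160<ce[0]<240 and 150<ce[1]<220];print(c)
E
```

```text
t 14.75 p [0.4826 0.2184 0.2148] F [-1.  -1.  -0.2] op 0.0853 j6 0.04 | twist -0.3 shift mm [ -8.5   4.  122.7] tilt 0.59
[[-0.99, -0.137, -0.01], [-0.137, 0.991, -0.002], [0.01, -0.001, -1.0]]
[(array([210, 174,   7,  12,  63], dtype=int32), array([213.58730159, 178.88888889]))]
```

Call:
{"op": "apply_moves", "data": {"plan": [{"dp":[-0.006,0.004,0.03],"twist":0,"jaw":0},{"dp":[0,0,0.03],"twist":0,"jaw":0},{"dp":[0,0,0.03],"twist":0,"jaw":0},{"dp":[0,0,0.02],"twist":0,"jaw":0},{"dp":[0,0,0.011],"twist":0,"jaw":0}]}}

```text
t: 15.3
tool_pos: [0.4911, 0.2229, 0.1013]
tcp_rot: [-0.21, 3.133, 0.0]
contact_force: [0.2, -0.1, -0.2]
opening: 0.0857
grasp_force: 0.0
```

Call:
{"op": "apply_moves", "data": {"plan": [{"dp":[0,0,0],"twist":0,"jaw":120},{"dp":[0,0,0],"twist":0,"jaw":255},{"dp":[0,0,0],"twist":0,"jaw":255},{"dp":[0,0,0],"twist":0,"jaw":255},{"dp":[0,0,0],"twist":0,"jaw":255}], "newtons": 40}}

```text
t: 15.8
tool_pos: [0.4912, 0.2248, 0.1015]
tcp_rot: [-0.215, 3.132, 0.005]
contact_force: [-2.8, 3.9, 5.7]
opening: 0.0188
grasp_force: 40.9
```

Call:
{"op": "apply_moves", "data": {"plan": [{"dp":[0,0,0],"twist":0,"jaw":255},{"dp":[0,0,0],"twist":0,"jaw":255}]}}

```text
t: 16.0
tool_pos: [0.4912, 0.2248, 0.1015]
tcp_rot: [-0.215, 3.132, 0.004]
contact_force: [-1.7, 7.9, 6.5]
opening: 0.0188
grasp_force: 41.0
```

Call:
{"op": "apply_moves", "data": {"plan": [{"dp":[-0.01,0,0],"twist":0,"jaw":255},{"dp":[-0.012,0,0],"twist":0,"jaw":255},{"dp":[-0.012,0,0],"twist":0,"jaw":255},{"dp":[-0.012,0,0],"twist":0,"jaw":255},{"dp":[0,0,0],"twist":0,"jaw":255}]}}

```text
t: 16.5
tool_pos: [0.5371, 0.2311, 0.1015]
tcp_rot: [-0.215, 3.133, 0.005]
contact_force: [-6.3, 5.3, 10.4]
opening: 0.0186
grasp_force: 41.6
```

Call:
{"op": "apply_moves", "data": {"plan": [{"dp":[-0.008,0,0],"twist":0,"jaw":255},{"dp":[-0.005,0,0],"twist":0,"jaw":255},{"dp":[-0.002,0,0],"twist":0,"jaw":255},{"dp":[0,0,0],"twist":0,"jaw":255}]}}

```text
t: 16.9
tool_pos: [0.5507, 0.2331, 0.1015]
tcp_rot: [0.216, -3.134, -0.004]
contact_force: [-7.4, 5.3, 10.0]
opening: 0.0189
grasp_force: 41.5
```

```bash
python3 - <<'E'
from h import *
go(np.array([.4912,.2248,.1015])+.06*ex,ey)
E
```

```text
t 16.9 p [0.5507 0.2331 0.1015] F [-7.4  5.3 10. ] op 0.0189 j6 0.04 | twist -0.0 shift mm [ 0.1 -0.  -0. ] tilt 0.14
[[-0.991, -0.137, -0.001], [-0.137, 0.991, 0.002], [0.0, 0.002, -1.0]]
```

Travel is 60 mm. I'll nudge on until the end stop pushes back, then let go.

Call:
{"op": "apply_moves", "data": {"plan": [{"dp":[-0.002,0,0],"twist":0,"jaw":255},{"dp":[-0.001,0,0],"twist":0,"jaw":255},{"dp":[0,0,0],"twist":0,"jaw":255}]}}

```text
t: 17.2
tool_pos: [0.5513, 0.2332, 0.1014]
tcp_rot: [0.216, -3.129, -0.003]
contact_force: [-19.5, 3.5, 19.8]
opening: 0.0187
grasp_force: 42.6
```

Call:
{"op": "apply_moves", "data": {"plan": [{"dp":[-0.001,0,0],"twist":0,"jaw":255},{"dp":[0,0,0],"twist":0,"jaw":255}]}}

```text
t: 17.4
tool_pos: [0.5514, 0.2332, 0.1014]
tcp_rot: [0.216, -3.127, -0.002]
contact_force: [-24.2, 0.9, 22.5]
opening: 0.0189
grasp_force: 43.0
```

Call:
{"op": "apply_moves", "data": {"plan": [{"dp":[0,0,0],"twist":0,"jaw":0},{"dp":[0,0,0],"twist":0,"jaw":0},{"dp":[0,0,0],"twist":0,"jaw":0},{"dp":[0,0,0],"twist":0,"jaw":0},{"dp":[0,0,0],"twist":0,"jaw":0}]}}

```text
t: 17.9
tool_pos: [0.5552, 0.2322, 0.1]
tcp_rot: [-0.214, 3.134, 0.0]
contact_force: [-0.2, -1.2, -0.2]
opening: 0.0851
grasp_force: 0.0
```

Call:
{"op": "apply_moves", "data": {"plan": [{"dp":[0,0,-0.03],"twist":0,"jaw":0},{"dp":[0,0,-0.04],"twist":0,"jaw":0},{"dp":[0,0,-0.04],"twist":0,"jaw":0},{"dp":[0.03,0.02,-0.04],"twist":0,"jaw":0},{"dp":[0.04,0.03,0],"twist":0,"jaw":0}]}}

```text
t: 18.4
tool_pos: [0.4838, 0.2709, 0.2527]
tcp_rot: [-0.209, 3.126, 0.002]
contact_force: [0.2, 2.1, 0.0]
opening: 0.0856
grasp_force: 0.0
```

Call:
{"op": "apply_moves", "data": {"plan": [{"dp":[0.03,0.04,0],"twist":0,"jaw":0},{"dp":[0.03,0.04,0],"twist":0,"jaw":0},{"dp":[0,0.04,0],"twist":0,"jaw":0},{"dp":[0,0.04,0],"twist":0,"jaw":0},{"dp":[0,0,0],"twist":0,"jaw":0}]}}

```text
t: 18.9
tool_pos: [0.3985, 0.4249, 0.2465]
tcp_rot: [0.22, -3.133, -0.001]
contact_force: [0.3, -0.6, -0.0]
opening: 0.0852
grasp_force: 0.0
```

```bash
python3 - <<'E'
from h import *
s=snap("side");t=snap("top")
m=hsvmask(s,(0,180,90),(6,255,255))
print([(st[4],ce.round(1)) for st,ce in zip(*cv2.connectedComponentsWithStats(m)[2:]) if st[4]>10 and 160<ce[0]<300 and 100<ce[1]<220])
go([.4,.4,.3])
cv2.imwrite("pics/z9.png",np.hstack([crop(s,180,105,120,130,3.3),crop(t,160,110,120,130,3.3)]))
E
```

```text
[(np.int32(195774), array([254.9, 191.4])), (np.int32(73), array([269.2, 124.9])), (np.int32(60), array([213.6, 179.4]))]
t 19.0 p [0.3997 0.422  0.2468] F [ 0.7 -0.6 -0.8] op 0.0855 j6 0.45 | twist 0.0 shift mm [  2.7 -21.8 -53.2] tilt 0.04
[[-0.99, -0.138, -0.0], [-0.138, 0.99, -0.001], [0.0, -0.0, -1.0]]
```

View pics/z9.png

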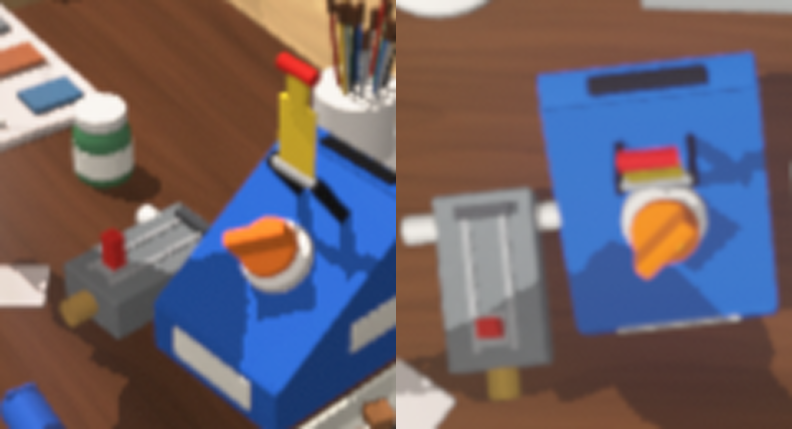

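The knob is back home at side (213.6,179.4), the tab is fully back, and the cap is still unscrewed. The jar is untouched and the robot is clear of everything.

```bash
python3 -c "
from station import *
print(finish_job())"
```

```text
the job is handed in; nothing more can be done
None
```

The job is handed in at about 19 s: the tab is flipped fully back, the cap is unscrewed to its stop, then the slide was pushed to its end and released, and it snapped home; the jar and pot were left alone, and no verdict was returned.

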